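# Test the tray switch on the doughnut counter

## Robot

A 6-joint arm with a two-finger parallel gripper is mounted at the origin on the work surface. World frame = base frame: x ahead of the robot, y to its left, z up, the work surface at z = 0. Lengths are in m, angles in rad, forces in N, time in s.
With the tool pointing down it reaches from about 0.225 to 0.875 m from the base axis. Payload 3.4 kg.
Tool frame: the origin (TCP) lies on the centre line of the jaws, within the pads' length; the fingertips stand 19 mm ahead of it and the grasp point (between the pads) is the TCP; z points along the fingers, y is the line along which they close (so a half turn about z gives the same grasp; the last joint's range is limited). The gripper opens to 85 mm and grips with 20 to 120 N. Pads are 22 mm wide; open, the fingers measure 114 mm over their backs; the gripper's body (76 mm by 85 mm) begins 54 mm behind the grasp point. The pads swing forward as they close: fully open they stand 13 mm farther back than shut.
Start: joints at [-1.439, 0.276, 1.505, -0, 1.361, -0.121], TCP at [0.144, -0.557, 0.25] pointing down, gripper open.
Joint ranges: [-2.89, 2.89], [-0.75, 2.08], [0.22, 2.7], [-1.18, 4.32], [0.11, 2.71], [-2.7, 2.7]. Speed limits (rad/s): [2.57, 2.57, 3.14, 3.14, 3.14, 3.14].

## Interface

Orientations are given as a unit quaternion [w, x, y, z].
In Python, from workcell import readout, vision, manip gives the robot as it stands.
- The arm moves only by the tool send_rows, never from a script. Its argument "series" is a list of rows, each a list of 4 numbers: the shift along the tool's x, y, z in units of 100 mm (1.0 is 100 mm), then the turn about the tool's z in units of pi rad (1.0 is pi rad). A call has 1 to 12 rows; each row shifts and turns the commanded pose from where the row before left it, along the tool's axes as they then stand; what a row does not reach is not made up. A row lasts 1/12 s, in which the tool goes at most 41.7 mm and 7.16 degrees, less where a joint would pass 70% of its speed; a pose out of reach is approached as far as the arm can. A call with a number of a shift or a turn outside -1 to 1 is refused whole. A call with a gripper value outside its range is refused whole. "hand" is the opening, from 0 (shut) to 1 (fully open), set as the call begins (left out, the last holds). The fingers move at their own pace and stop on an object; "force" is the grip in N (left out, the last holds). Time passes only in rows, so rows that do not move let the fingers close. It gives the time, the measured TCP pose, the force, the opening and the grip force at its end, in the units of the state.
- readout.read_state(): the state, without advancing time (a new reading comes with each control period).
- vision.read_camera(name): name is "scene" or "top"; returns a dict with "img" (400x640x3 uint8, red, green, blue), "camera_matrix" (3x3 intrinsics, pixels), "dist" ([k1, k2, p1, p2, k3] as OpenCV has them; the pictures are not rectified), "R" (3x3) and "t" (3): a world point X has camera coordinates R X + t. Camera axes: x right, y down, z forward; pixel columns grow to the right and rows downward; lengths in m; the calibration is good to about 2 mm. A picture is of the moment at which its call begins. There is no depth.
- manip.sign_off(): hands the job in; it is judged then, once.
The state is a dict: "time": time; "qpos": joint angles; "qd": joint speeds; "tau": joint torques, N m; "tool_pos": TCP position; "orientation": TCP orientation; "contact_force": force on the tool from outside, world axes, zero at the start; "moment": the same for the moment, N m; "grip_width": finger opening in m; "finger_force": force on a finger pad.
Only numpy, scipy, OpenCV 4.12 (cv2) and the standard library are available. Lean on these libraries where they do the work, as an engineer would, in place of code of your own. Each camera call takes 0.05 s, during which the arm holds its last target. There are 200 camera calls.

## Task

Test the tray switch on the doughnut counter by hand: press the lever with the small black roller down just until it clicks, without pushing on into its overtravel, keep it there for about a second, then let it spring all the way back up. Leave the other switch, the one with the bare flat lever, unpressed.

Things in the scene. Friction and masses are not known exactly. Their poses are not given: they have to be found in the camera images.
- roller_lever (a joint): Lever angle of the roller switch, rad: 0 at rest (level), growing as the roller is pressed down. Clicks at 0.12 (roller 10 mm down) and stays on while held beyond; damaging overtravel begins at 0.36 (30 mm down), so stop about 19 mm down. Hard stop 0.50. A spring returns it to 0; push on the roller: about 1.5 N at rest, 3 N at the click, 6 N at overtravel.
- roller_top (a point): Top of the black roller (26 mm diameter, 18 mm wide), 88 mm above the counter at rest. It sits at the free end of a flat steel arm, 85 mm from its pivot on an aluminium housing 44x36 mm, 95 mm high, on a fixed 160x90 mm foot plate. x: along the arm, pivot to roller; y: roller's axle; z: up at rest. Housing face 63 mm behind it; above and below it is open. May stand left or right, turned.
- bar_lever (a joint): Lever angle of the other switch, rad: 0 at rest, growing when pressed down. Not to be pressed: beyond 0.06 counts as pressed.
- bar_end (a point): Top edge of the free end of the other switch's lever: the same housing, plate and flat steel arm, but bare, with no roller; 81 mm above the counter, 85 mm from its pivot. x axis along the arm from pivot to end, z up.
Not all that is in view belongs to the job. Leave any orange or yellow look-alike of the part that bears bar_lever alone.

How it is judged:
On the way:
1. the roller lever is pressed past its click and held there, short of overtravel (value of joint roller_lever between 0.12 and 0.36 rad), for 0.4 s.
At the end, for the whole second after the job is handed in: After having been pressed to its click, the roller lever is back up at rest (below 0.05 rad) and the bare lever is at rest too (below 0.05 rad) (value of joint each of roller_lever, bar_lever below 0.05 rad); the robot touches nothing.
It fails at once if the roller lever is pushed into overtravel (0.36 rad, roller 30 mm down) (value of joint roller_lever above 0.36 rad).
It fails at once if the bare lever of the other switch is pressed (beyond 0.06 rad) (value of joint bar_lever above 0.06 rad).
It also fails if it takes over 32 s, if anything falls off the work surface, if the arm or the gripper's body presses on something with over 40 N, if the wrist force passes 120 N, or if a joint passes its speed limit or range.

## Working session

There is one attempt and no reset: what is moved stays moved. The work goes in short steps, Python scripts to look and compute and a tool call to move; the robot and the scene stay as the last step left them, time stands still between calls to the robot, and variables do not carry over. Pictures are saved under pics/ and viewed, at most 10 in all, crops included, and the job is handed in when it is done.

Besides the shell and the picture viewer there is one more tool, called after ">>>" by a JSON object that holds its "method" and its "body". send_rows: Moves the arm, as the interface text tells. Its arguments: {"type":"object","properties":{"series":{"type":"array"},"hand":{"type":"number"},"force":{"type":"number"}},"required":["series"]}

```bash
mkdir -p pics; python3 - <<'E'
from workcell import readout, vision
import cv2,pickle
s=readout.read_state();print({k:s[k] for k in('time','tool_pos','orientation','contact_force','grip_width')})
d={}
for n in('scene','top'):
    c=vision.read_camera(n);d[n]=c;cv2.imwrite(f'pics/{n}0.png',c['img'][:,:,::-1]);print(n,-c['R'].T@c['t'],c['R'].round(3).tolist(),c['dist'])
pickle.dump(d,open('cams.pkl','wb'))
E
```

```text
{'time': 0.0, 'tool_pos': array([ 0.14371927, -0.55622966,  0.2494296 ]), 'orientation': array([-9.28689720e-04,  9.92024800e-01,  1.26039410e-01, -5.78679643e-06]), 'contact_force': array([ 1.20239415, -0.6483374 , -0.33388363]), 'grip_width': 0.08544339095888297}
scene [ 1.01233592 -0.04947793  0.77501263] [[0.098, 0.995, 0.006], [0.763, -0.071, -0.642], [-0.639, 0.067, -0.766]] [-0.09511446  0.          0.          0.          0.        ]
top [0.36371937 0.01630784 1.21189903] [[0.003, -1.0, -0.001], [-0.994, -0.003, -0.108], [0.108, 0.002, -0.994]] [0.04486001 0.         0.         0.         0.        ]
```

View pics/scene0.png

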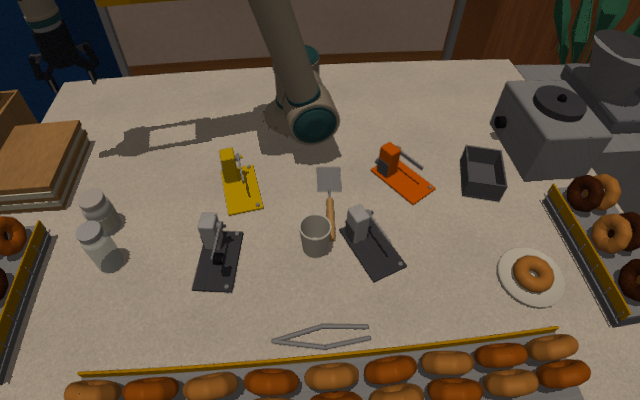

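View pics/top0.png

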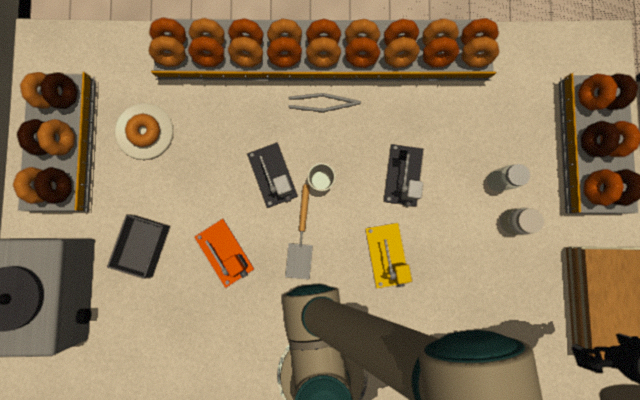

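Four candidates in the top view: a grey switch at (404,175) with a dark blob on its lever, a grey one at (270,175) that looks bare, a yellow one at (388,255) and an orange one at (224,252). I take the grey one at (404,175), which is (218,255) in the scene view, and check it in a close crop.

```bash
python3 - <<'E'
import cv2,pickle,numpy as np
d=pickle.load(open('cams.pkl','rb'))
a=d['scene']['img'][200:300,180:280,::-1];b=d['top']['img'][135:215,375:435,::-1]
c=d['scene']['img'][195:285,330:420,::-1]
f=lambda i,s:cv2.resize(i,None,fx=s,fy=s,interpolation=cv2.INTER_CUBIC)
A=f(a,4);B=f(b,5);
o=np.zeros((400,700,3),np.uint8);o[:400,:400]=A;o[:400,400:700]=B;cv2.imwrite('pics/crop1.png',o)
E
```

```text
(no output)
```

View pics/crop1.png

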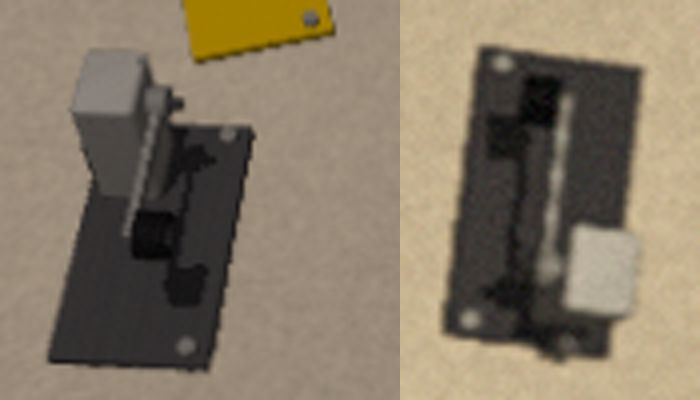

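The crop shows the black roller at the free end of the lever, about (218.5,258.5) in the scene view and (403,155) in the top view. The pivot is at about (219.5,225) in the scene view. I triangulate these now.

```bash
cat > h.py <<'E'
import cv2,pickle,numpy as np
d=pickle.load(open('cams.pkl','rb'))
def und(n,p):
    c=d[n];return cv2.undistortPoints(np.array([[p]],float),np.array(c['camera_matrix']),np.array(c['dist']))[0,0]
def tri(ps,pt):
    P=[np.c_[d[n]['R'],d[n]['t']] for n in('scene','top')]
    X=cv2.triangulatePoints(P[0],P[1],und('scene',ps),und('top',pt))[:,0];return X[:3]/X[3]
def ray(n,p,z):
    c=d[n];R=np.array(c['R']);o=-R.T@c['t'];v=R.T@np.r_[und(n,p),1];return o+v*(z-o[2])/v[2]
def proj(n,X):
    c=d[n];return cv2.projectPoints(np.array([X],float),cv2.Rodrigues(np.array(c['R']))[0],np.array(c['t']),np.array(c['camera_matrix']),np.array(c['dist']))[0][0,0]
E
python3 - <<'E'
from h import *
X=tri((218.3,258.3),(403,154.6));print('roller',X,proj('scene',X),proj('top',X))
for n,p in(('top',(403,154.6)),('scene',(218.3,258.3))):print(ray(n,p,.078))
print('plate corners top',[ray('top',(375+(x)/5-.4,135+y/5-.4),.008)[:2].round(4) for x,y in((80,47),(242,68),(208,358),(45,335))])
print('arm',ray('top',(375+168/5-.4,135+97/5-.4),.08),ray('top',(375+149/5-.4,135+268/5-.4),.08))
print('bar',ray('top',(256,151),.08),ray('top',(285,195),.09))
from scipy.spatial.transform import Rotation as Ro
print(Ro.from_quat([-.00093,.99202,.12604,0],scalar_first=True).as_matrix().round(3))
E
```

```text
roller [ 0.56207951 -0.20596469  0.07476626] [217.59183542 258.26964102] [402.40952226 154.6284962 ]
[ 0.56159219 -0.20683466  0.078     ]
[ 0.56436099 -0.20376118  0.078     ]
plate corners top [array([ 0.6029, -0.1875]), array([ 0.5915, -0.2749]), array([ 0.4341, -0.2533]), array([ 0.4461, -0.1666])]
arm [ 0.56281753 -0.21965756  0.08      ] [ 0.47527865 -0.2084856   0.08      ]
bar [0.56940138 0.16826315 0.08      ] [0.45616584 0.09243354 0.09      ]
[[ 0.968  0.25  -0.   ]
 [ 0.25  -0.968  0.002]
 [ 0.    -0.002 -1.   ]]
```

Roller centre is at about (0.563, -0.205, 0.075), which agrees with the stated 75 mm. The arm points roughly along +x at about -0.13 rad. I shut the hand and move over the roller.

>>> {"method": "send_rows", "body": {"series": [[0.35,-0.167,0,0],[0.35,-0.167,0,0],[0.35,-0.167,0,0],[0.35,-0.167,0,0],[0.35,-0.167,0,0],[0.35,-0.167,0,0],[0.35,-0.167,0,0],[0.35,-0.167,0,0],[0.35,-0.167,0,0],[0.35,-0.167,0,0],[0.35,-0.167,0,0],[0.35,-0.167,0,0]], "hand": 0}}

```text
time: 1.1
tool_pos: [0.5013, -0.256, 0.25]
orientation: [-0.0, 0.992, 0.126, -0.0]
contact_force: [0.4, 0.0, -0.8]
grip_width: -0.0
finger_force: 0.0
```

>>> {"method": "send_rows", "body": {"series": [[0.35,-0.167,0,0],[0.35,-0.167,0,0],[0,0,0,0],[0,0,0,0],[0,0,0.3,0],[0,0,0.3,0],[0,0,0.3,0],[0,0,0,0],[0,0,0,0],[0,0,0,0]]}}

```text
time: 1.93
tool_pos: [0.56, -0.2091, 0.1617]
orientation: [0.001, 0.992, 0.125, 0.001]
contact_force: [0.4, -0.2, 0.1]
grip_width: 0.0
finger_force: 0.0
```

```bash
python3 - <<'E'
from workcell import readout, vision
import cv2,numpy as np
s=readout.read_state();print({k:s[k] for k in('time','tool_pos','orientation','contact_force','grip_width')})
a=vision.read_camera('scene')['img'][160:310,150:300,::-1];b=vision.read_camera('top')['img'][110:230,350:470,::-1]
f=lambda i:cv2.resize(i,(390,390),interpolation=cv2.INTER_CUBIC)
cv2.imwrite('pics/c2.png',np.hstack([f(a),f(b)]))
E
```

```text
{'time': 1.9333, 'tool_pos': array([ 0.55999173, -0.20907848,  0.16173669]), 'orientation': array([7.27325349e-04, 9.92093468e-01, 1.25497197e-01, 6.89934018e-04]), 'contact_force': array([ 0.44844557, -0.19808371,  0.10552194]), 'grip_width': 2.8933360566628982e-05}
```

View pics/c2.png

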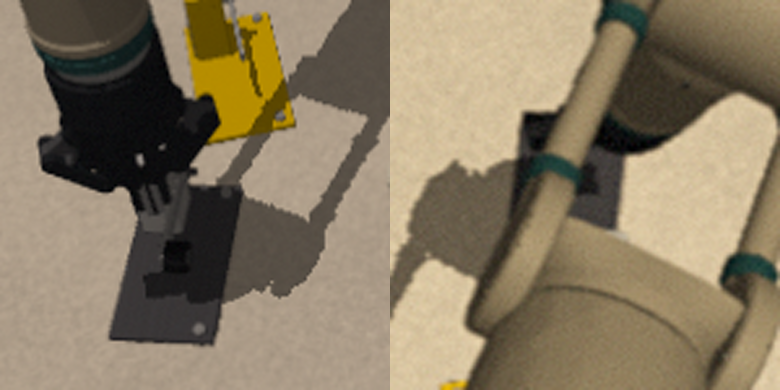

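The fingers are above the roller, which sits at about (177,255) in the left crop. I correct the position by a few mm, come down, then feel for contact.

>>> {"method": "send_rows", "body": {"series": [[0.04,-0.03,0,0],[0,0,0.18,0],[0,0,0.18,0],[0,0,0,0],[0,0,0,0],[0,0,0,0]]}}

```text
time: 2.53
tool_pos: [0.5638, -0.2042, 0.1256]
orientation: [0.001, 0.992, 0.126, 0.001]
contact_force: [0.2, -0.5, 0.0]
grip_width: -0.0002
finger_force: 0.0
```

>>> {"method": "send_rows", "body": {"series": [[0,0,0.03,0],[0,0,0.03,0],[0,0,0,0],[0,0,0,0]]}}

```text
time: 2.87
tool_pos: [0.5629, -0.2039, 0.1184]
orientation: [0.0, 0.992, 0.126, 0.0]
contact_force: [-0.5, -0.5, -0.2]
grip_width: -0.0001
finger_force: 0.0
```

>>> {"method": "send_rows", "body": {"series": [[0,0,0.03,0],[0,0,0.03,0],[0,0,0,0],[0,0,0,0]]}}

```text
time: 3.2
tool_pos: [0.5626, -0.2038, 0.1119]
orientation: [-0.0, 0.992, 0.126, -0.0]
contact_force: [-0.3, -0.1, -0.6]
grip_width: -0.0002
finger_force: 0.0
```

No contact yet, with the tips at about 93 mm. I go on in small steps.

>>> {"method": "send_rows", "body": {"series": [[0,0,0.03,0],[0,0,0.03,0],[0,0,0,0],[0,0,0,0],[0,0,0,0]]}}

```text
time: 3.62
tool_pos: [0.563, -0.204, 0.1065]
orientation: [0.0, 0.992, 0.126, 0.0]
contact_force: [0.3, 0.2, 1.9]
grip_width: 0.0003
finger_force: 0.6
```

>>> {"method": "send_rows", "body": {"series": [[0,0,0.03,0],[0,0,0.03,0],[0,0,0,0],[0,0,0,0],[0,0,0,0]]}}

```text
time: 4.03
tool_pos: [0.5629, -0.204, 0.1003]
orientation: [0.0, 0.992, 0.126, 0.0]
contact_force: [0.5, -0.2, 2.7]
grip_width: -0.0
finger_force: 1.0
```

```bash
python3 - <<'E'
from workcell import readout, vision
import cv2,numpy as np
s=readout.read_state();print({k:s[k] for k in('time','tool_pos','contact_force','moment')})
a=vision.read_camera('scene')['img'][200:300,180:280,::-1]
cv2.imwrite('pics/c3.png',cv2.resize(a,(500,500),interpolation=cv2.INTER_CUBIC))
E
```

```text
{'time': 4.0333, 'tool_pos': array([ 0.56290969, -0.20400951,  0.10033497]), 'contact_force': array([ 0.48689038, -0.20248349,  2.68915009]), 'moment': array([-0.05410555, -0.03622612,  0.00856914])}
```

View pics/c3.png

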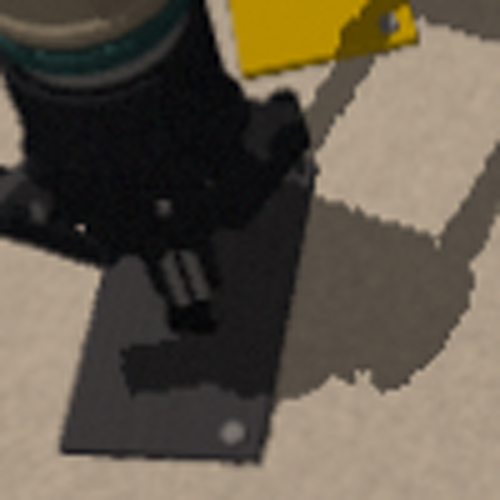

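The fingertips rest on the roller, at (192,318) in the crop. The force profile matches the spec: first contact at TCP z about 0.107, and now about 7 mm down at 2.7 N. Target is TCP z of about 0.088.

>>> {"method": "send_rows", "body": {"series": [[0,0,0.03,0],[0,0,0.03,0],[0,0,0,0],[0,0,0,0],[0,0,0,0]]}}

```text
time: 4.5
tool_pos: [0.5629, -0.204, 0.0943]
orientation: [0.0, 0.992, 0.126, -0.0]
contact_force: [-0.3, -0.4, 3.5]
grip_width: 0.0003
finger_force: 1.5
```

>>> {"method": "send_rows", "body": {"series": [[0,0,0.03,0],[0,0,0.03,0],[0,0,0,0],[0,0,0,0],[0,0,0,0],[0,0,0,0]]}}

```text
time: 5.0
tool_pos: [0.563, -0.204, 0.0884]
orientation: [0.0, 0.992, 0.126, 0.0]
contact_force: [-0.1, -1.1, 3.7]
grip_width: 0.0004
finger_force: 1.9
```

About 18.6 mm down, where I want it. I hold for a second.

>>> {"method": "send_rows", "body": {"series": [[0,0,0,0],[0,0,0,0],[0,0,0,0],[0,0,0,0],[0,0,0,0],[0,0,0,0],[0,0,0,0],[0,0,0,0],[0,0,0,0],[0,0,0,0]]}}

```text
time: 5.83
tool_pos: [0.5629, -0.204, 0.0883]
orientation: [0.0, 0.992, 0.126, 0.0]
contact_force: [-0.0, -0.3, 2.9]
grip_width: 0.0001
finger_force: 1.9
```

```bash
python3 - <<'E'
from workcell import readout, vision
import cv2,numpy as np
s=readout.read_state();print({k:s[k] for k in('time','tool_pos','contact_force','moment')})
a=vision.read_camera('scene')['img'][200:300,180:280,::-1]
cv2.imwrite('pics/c4.png',cv2.resize(a,(500,500),interpolation=cv2.INTER_CUBIC))
E
```

```text
{'time': 5.8333, 'tool_pos': array([ 0.56290588, -0.20397611,  0.08831464]), 'contact_force': array([-0.02773473, -0.25181272,  2.89214362]), 'moment': array([-0.14846095,  0.03239958,  0.06188535])}
```

View pics/c4.png

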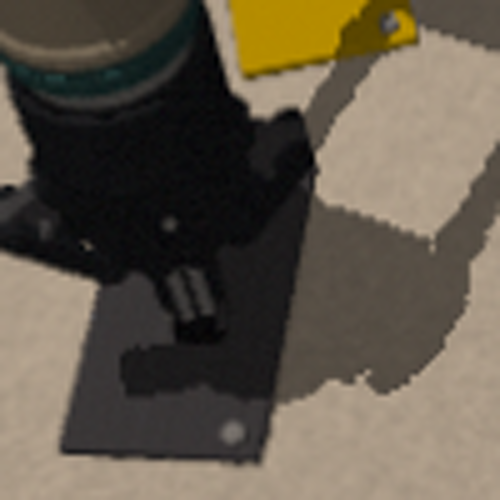

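The roller has followed the fingertips down, from (192,318) to about (200,330), and the pads carry about 1.9 N each. The press is good, so I lift straight up.

>>> {"method": "send_rows", "body": {"series": [[0,0,-0.1,0],[0,0,-0.1,0],[0,0,-0.2,0],[0,0,-0.3,0],[0,0,-0.3,0],[0,0,-0.3,0],[0,0,-0.3,0],[0,0,0,0],[0,0,0,0],[0,0,0,0],[0,0,0,0],[0,0,0,0]]}}

```text
time: 6.88
tool_pos: [0.5621, -0.2034, 0.2467]
orientation: [-0.001, 0.992, 0.126, -0.001]
contact_force: [-0.3, 0.4, -0.3]
grip_width: 0.0002
finger_force: 0.0
```

```bash
python3 - <<'E'
from workcell import readout, vision
import cv2,numpy as np
a=vision.read_camera('scene')['img'][200:300,180:280,::-1]
cv2.imwrite('pics/c5.png',cv2.resize(a,(400,400),interpolation=cv2.INTER_CUBIC))
E
```

```text
(no output)
```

View pics/c5.png

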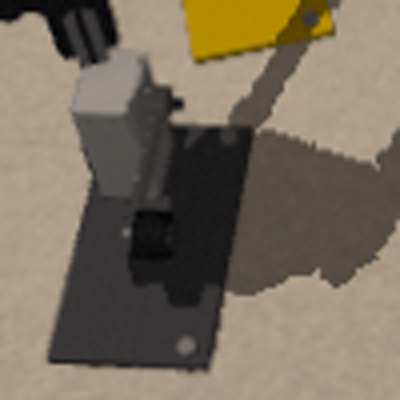

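The roller is back at (153,235) in the crop, its rest position in the first crop, and the gripper is well clear. I hand the job in.

```bash
python3 -c "
from workcell import manip;print(manip.sign_off())"
```

```text
the job is handed in; nothing more can be done
None
```

I pressed the roller lever about 19 mm down (past the click, short of overtravel), held it for about a second and let it spring back to rest; the bare lever was never approached, and the job is handed in with no verdict returned.

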